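Widen the code-locked display rack by one hole

TASK

Make room for one more chocolate box in the display rack: enter its lock code by pressing the three spring keys fully down one at a time and letting each come back up, first the round key, then the square one, then the narrow bar. Then pull up the knob of the lock plunger on the sliding bookend, slide the bookend away from the box to the next hole in the rail, and let the pin drop fully home there. Finish with the gripper still holding the knob, the pin fully engaged; leave the box in the rack and the things round about where they stand.

Things in the scene. Friction and masses are not known exactly. Their poses are not given: they have to be found in the camera images.
- rack: Display rack, fixed to the worktop: light wooden base 185 x 270 x 12 mm. Origin at worktop height, z up, +x away from the robot (yaw within 0.3 rad), y along the rail. In its frame the square aluminium rail (24 mm wide, top at z = 38 mm) lies along y at x = -50 mm, with lock holes at y = +43, -17 and -77 mm; the fixed end plate (95 mm tall) stands at y = +131 mm.
- next_hole (a point): Mouth of the middle lock hole, the next hole for the pin, on top of the rail, 38 mm above the worktop. Hole 11 mm wide, pin 8 mm with a round end; its axes are the rack's.
- lock (a point): Centre of the top of the grey code-lock housing in front of the rail: 44 mm along the rack's x, 124 mm along its y, top 30 mm above the worktop. The three black keys stand on it in a row along the rack's y, at 38, 0 and -38 mm from this point; which key is at which place varies.
- bookend (a joint): Slide of the bookend along the rail, m. 0 = pin at the first hole (start, within 1 mm); grows towards the rack's -y, away from the box: 0.060 at the next hole, 0.120 at the last, stop at 0.125. Friction 1.5 N; the pin in a hole blocks it (1.5 mm play). Dark collar 36 x 40 mm, top at z = 47 mm; its aluminium plate behind the rail, beside the box, is 95 mm long, top at z = 91 mm.
- pin (a joint): Lift of the lock plunger in the collar, m: 0 = down, fully home in a hole; 0.014 = pulled up fully. A spring presses it down with 4 N at 0 and 7 N at 0.014. The pin clears the rail from 0.008 up; let down between holes it rides on the rail at 0.008 and drops in when it comes over a hole.
- pull_knob: Black round pull knob of the plunger, ribbed, 26 mm diameter, 27 mm tall, on an 8 mm stem above the collar. Origin on its axis, 13 mm above its underside and 14 mm below its top; 79 mm above the worktop when the pin is home (12 mm free between the collar's bushing and the knob). Slides with the bookend and lifts with the pin.
- key_round_top (a point): Centre of the top of the round key (24 mm diameter), 39 mm above the worktop when up.
- key_square_top (a point): Centre of the top of the square key (22 x 22 mm), 39 mm above the worktop when up.
- key_bar_top (a point): Centre of the top of the narrow bar key (28 x 9 mm, long side along the rack's x), 39 mm above the worktop when up.
- key_round (a joint): Travel of the round key: 0 up, 0.005 fully down, springs back. Takes 1.2 N to start and 4.2 N fully down; same for the other two.
- key_square (a joint): Travel of the square key, 0 up to 0.005 fully down.
- key_bar (a joint): Travel of the bar key, 0 up to 0.005 fully down.
- stock_box: Printed chocolate box, 86 x 55 mm and 80 mm tall, standing loose on the rack's base (12 mm above the worktop) between the end plate and the bookend plate; top at about 92 mm. Origin at the centre of its underside. Leave it standing.
- next_box: Bystander: printed chocolate box 55 x 92 x 83 mm waiting on the worktop behind the rack, to the right. Origin at the centre of its underside.
- card_stand: Bystander: wooden card holder 40 x 98 x 64 mm on the worktop to the left, in front of a tall fixed coffee grinder (x 0.43 to 0.78 m, y 0.37 to 0.62 m, over 0.4 m tall; a second stands at y -0.22 to -0.42 m, x 0.43 to 0.73 m): swing the arm clear of both. Origin at the centre of its underside.
- mill: Bystander: wooden pepper mill, 58 mm diameter, 200 mm tall, on the worktop behind the rack. Origin at the centre of its underside.

How it is judged:
By the outcome, as a careful person would: the job done as asked, in the order asked, and still so for the second after the job is handed in, while the arm keeps its last pose, push and grip.
It also fails if it takes over 53 s, if anything falls off the work surface, if the arm or the gripper's body presses on something with over 40 N, if the wrist force passes 120 N, or if a joint passes its speed limit or range.

ROBOT

A 6-joint arm with a two-finger parallel gripper is mounted at the origin on a cart in front of the work surface, level with it; the furniture and walls round the work are solid. World frame = base frame: x ahead of the robot, y to its left, z up, the work surface at z = 0. Lengths are in m, angles in rad, forces in N, time in s.
With the tool pointing down it reaches from about 0.3 to 0.825 m from the base axis. Payload 5.4 kg.
Tool frame: the origin (TCP) lies between the finger pads, 19 mm behind the fingertips; this is the grasp point; z points along the fingers, y is the direction in which the jaws open and shut (so a half turn about z gives the same grasp; the last joint's range is limited). The gripper opens to 92 mm and grips with 3 to 60 N. Pads are 20 mm wide; open, the fingers measure 128 mm over their backs; the gripper's body (75 mm by 189 mm) begins 69 mm behind the grasp point.
Start: joints at [-1.315, 0.158, 1.597, -0, 1.386, -0.21], TCP at [0.258, -0.514, 0.233] pointing down, gripper open.
Joint ranges: [-2.91, 2.91], [-0.94, 2.29], [0.18, 2.7], [-1.29, 4.43], [0.17, 2.64], [-3, 3]. Speed limits (rad/s): [2.57, 2.57, 3.14, 3.14, 3.14, 3.14].

INTERFACE

Orientations are given as [roll, pitch, yaw] about the fixed x, y, z axes, in that order (R = Rz(yaw) Ry(pitch) Rx(roll)).
In Python, from plant import * gives the robot as it stands.
- The arm moves only by the tool play_rows, never from a script. Its argument "moves" is a list that holds one entry, the list of rows, each a list of 7 numbers: the closure, from -1 (fully open) to 1 (shut), then the shift along the tool's x, y, z in cm, then the turn, a rotation vector about the tool's x, y, z in rad. A call has 1 to 10 rows; each row is the pose to reach, as a shift and turn from the pose commanded when the call began, along the tool's axes at that moment; what a row does not reach only later rows make up. A row lasts 1/8 s, in which the tool goes at most 62.5 mm and 10.7 degrees, less where a joint would pass 70% of its speed; a pose out of reach is approached as far as the arm can. A call with a gripper value outside its range is refused whole. The fingers move at their own pace and stop on an object; "force" is the grip in N (left out, the last holds). Time passes only in rows, so rows that repeat a pose let the fingers close. It gives the time, the measured TCP pose, the force and the opening at its end, in the units of the state.
- state(): the state, without advancing time (a new reading comes with each control period).
- camera(name): name is "scene" or "top"; returns a dict with "img" (400x640x3 uint8, blue, green, red), "z_map" (400x640 float32, m along the optical axis (not along the pixel's ray), 0 where there is no reading), "fx", "fy", "cx", "cy" (pixels), "k1" (the pictures are not rectified: a ray, as slopes to the right and down, at radius r is drawn at 1 + k1 r^2 times it, then the intrinsics apply), "camera_from_world" (4x4, takes a point from world to camera coordinates). Camera axes: x right, y up, looking along -z (the intrinsics and any distortion apply to the point x, -y, -z); pixel columns grow to the right and rows downward; lengths in m; the calibration is good to about 2 mm. A picture is of the moment at which its call begins.
- close_job(): hands the job in, once; it reports no verdict.
The state is a dict: "clock": time; "q": joint angles; "qvel": joint speeds; "joint_torque": joint torques, N m; "eef_pos": TCP position; "orientation": TCP orientation; "force": force on the tool from outside, world axes, zero at the start; "ft_torque": the same for the moment, N m; "finger_gap": opening from 0.0 (shut) to 1.0 (fully open).
Only numpy, scipy, OpenCV 4.12 (cv2) and the standard library are available. Lean on these libraries where they do the work, as an engineer would, in place of code of your own. Each camera call takes 0.05 s, during which the arm holds its last target. There are 200 camera calls.

## Working session

There is one attempt and no reset: what is moved stays moved. The work goes in short steps, Python scripts to look and compute and a tool call to move; the robot and the scene stay as the last step left them, time stands still between calls to the robot, and variables do not carry over. Pictures are saved under pics/ and viewed, on a budget of 10 in all, crops included, one or two more only if the job needs it, and the job is handed in when it is done.

Besides the shell and the picture viewer there is one more tool, called in YAML: its name, and indented under it one key for each argument. play_rows: Moves the arm, as the interface text tells. Its arguments: {"type":"object","properties":{"moves":{"type":"array","items":{"type":"array","items":{"type":"array","items":{"type":"number"}}}},"force":{"type":"number"}},"required":["moves"]}

```bash
mkdir -p pics
cat > h.py <<'E'
from plant import *
import numpy as np, cv2
def undist(c,u,v):
    a=np.array([(u-c["cx"])/c["fx"],(v-c["cy"])/c["fy"]],float); s=a.copy()
    for _ in range(20): s=a/(1+c["k1"]*(s@s))
    return s
def ray(c,u,v):
    s=undist(c,u,v); M=np.linalg.inv(c["camera_from_world"])
    return M[:3,3], M[:3,:3]@np.array([s[0],-s[1],-1.])
def onplane(c,u,v,z):
    o,d=ray(c,u,v); return o+d*(z-o[2])/d[2]
def depthpt(c,u,v):
    o,d=ray(c,u,v); return o+d*c["z_map"][int(v),int(u)]
def proj(c,p):
    q=c["camera_from_world"]@np.append(p,1); s=np.array([q[0],-q[1]])/-q[2]
    s=s*(1+c["k1"]*(s@s)); return np.array([c["cx"]+c["fx"]*s[0],c["cy"]+c["fy"]*s[1]])
E
python3 - <<'E'
from h import *
for n in("top","scene"):
    c=camera(n); cv2.imwrite(f"pics/{n}0.png",c["img"]); print(n,c["fx"],c["cx"],c["cy"],c["k1"],np.linalg.inv(c["camera_from_world"]).round(3).tolist())
print(state())
E
```

```text
top 509.9285994450053 328.179673923167 202.33564521975345 0.042440366959332114 [[-0.03, 0.999, -0.036, 0.536], [-0.999, -0.03, 0.02, 0.162], [0.019, 0.036, 0.999, 1.281], [0.0, 0.0, 0.0, 1.0]]
scene 506.8553133038212 323.4369827016005 194.80260505624608 -0.11745967410120867 [[-0.541, 0.376, -0.752, -0.481], [-0.841, -0.264, 0.473, 0.817], [-0.021, 0.888, 0.459, 0.714], [0.0, 0.0, 0.0, 1.0]]
{'clock': 0.1, 'q': array([-1.31509825e+00,  1.58995513e-01,  1.59805711e+00,  2.92436427e-05,
        1.38620026e+00, -2.10124010e-01]), 'qvel': array([ 0.00030523, -0.00079656, -0.00345736,  0.00048496, -0.00089848,
       -0.00042239]), 'joint_torque': array([-2.64933324e-04, -3.86500633e+01, -3.22961318e+01,  7.02940975e-02,
        3.38895118e-02, -5.07299239e-05]), 'eef_pos': array([ 0.25810941, -0.51323868,  0.23243666]), 'orientation': array([-3.13997493e+00, -3.74399630e-04,  4.65816396e-01]), 'force': array([-0.18297065, -0.48924559, -0.27084938]), 'ft_torque': array([-0.01254435,  0.02943154,  0.00599078]), 'finger_gap': 0.9996711651162272}
```

View pics/top0.png

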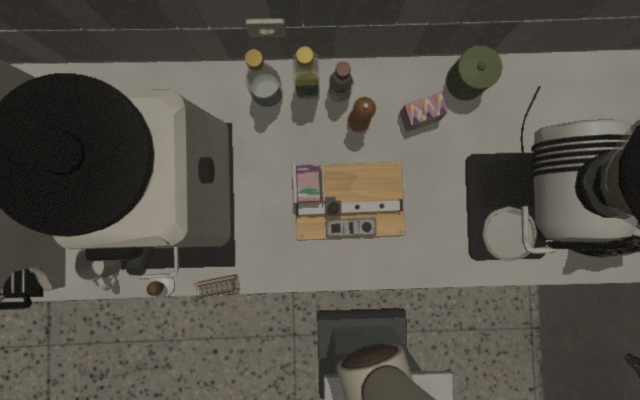

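View pics/scene0.png

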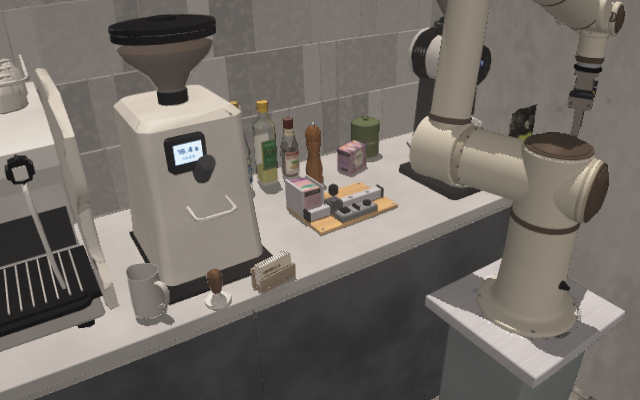

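Run:
```python
from h import *
t=camera("top"); s=camera("scene")
a=cv2.resize(t["img"][155:245,285:415],None,fx=6,fy=6,interpolation=cv2.INTER_CUBIC)
cv2.imwrite("pics/tc.png",cv2.convertScaleAbs(a,alpha=1.5))
b=cv2.resize(s["img"][165:240,280:405],None,fx=6,fy=6,interpolation=cv2.INTER_CUBIC)
cv2.imwrite("pics/sc.png",cv2.convertScaleAbs(b,alpha=1.5))
# rough
for u,v,z in((336,228,.039),(351,228,.039),(367,227,.039),(333,209,.093),(357,207,.038),(382,206,.038)):
    print((u,v),onplane(t,u,v,z).round(4),depthpt(t,u,v).round(4))
```

```text
(336, 228) [0.5171 0.1202 0.039 ] [0.5171 0.1202 0.0381]
(351, 228) [0.516  0.0837 0.039 ] [0.516  0.0835 0.0363]
(367, 227) [0.5172 0.0446 0.039 ] [0.5172 0.0443 0.0356]
(333, 209) [0.5624 0.1276 0.093 ] [0.5624 0.1276 0.09  ]
(357, 207) [0.5667 0.0673 0.038 ] [0.5669 0.0667 0.0304]
(382, 206) [0.5673 0.0061 0.038 ] [0.5674 0.0057 0.0344]
```

View pics/tc.png

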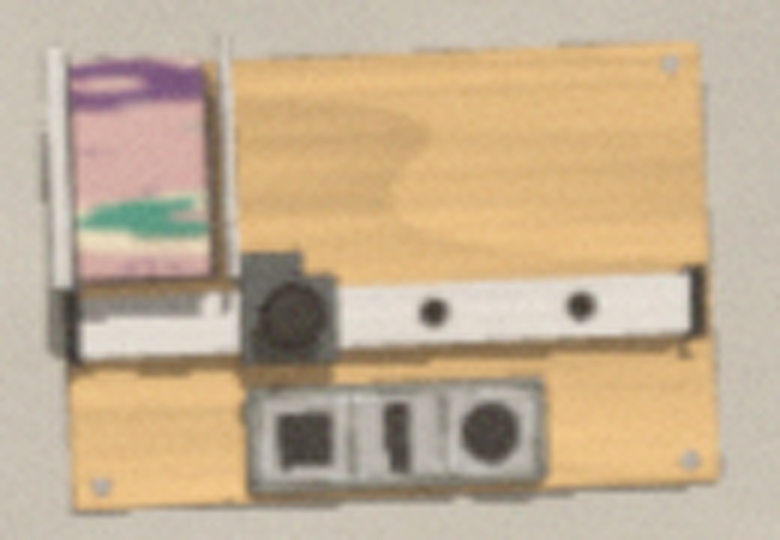

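View pics/sc.png

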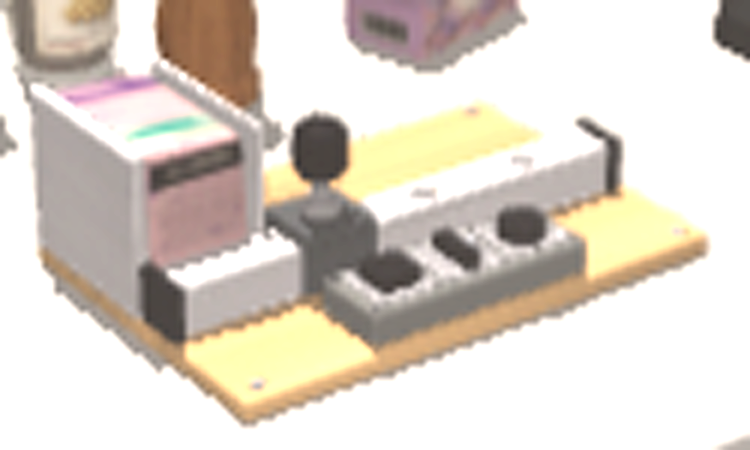

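Run:
```python
from h import *
def cent(c,u,v,r,thr):
    g=c["img"].astype(float).max(2); u0,v0=int(round(u))-r,int(round(v))-r
    p=g[v0:v0+2*r+1,u0:u0+2*r+1]; w=np.clip(thr-p,0,None)
    m=(w>0).astype(np.uint8); n,l,st,_=cv2.connectedComponentsWithStats(m)
    k=max(range(1,n),key=lambda i:w[l==i].sum()); w=w*(l==k)
    yy,xx=np.mgrid[:2*r+1,:2*r+1]
    return u0+(w*xx).sum()/w.sum(), v0+(w*yy).sum()/w.sum(), int((w>0).sum())
t=camera("top"); s=camera("scene"); P={}
for n,u,v,r,z,th in(("sq",335.4,227.9,6,.039,75),("bar",350.9,227.4,6,.039,75),("rnd",366.2,226.6,6,.039,75),("knob",333.1,206.9,6,.093,45),("h2",356.8,206.6,4,.038,90),("h3",381.4,205.6,4,.038,90)):
    x=cent(t,u,v,r,th); P[n]=onplane(t,x[0],x[1],z); print(n,np.round(x,2),P[n].round(4))
    print("  expected scene crop px",((proj(s,P[n])-[280,165])*6).round(0))
def yaw(a,b): d=P[a]-P[b]; return np.arctan2(-d[0],d[1]),np.hypot(d[0],d[1])
print(yaw("sq","rnd"),yaw("h2","h3"),yaw("knob","h2"))
sb=cent(s,280+500/6,165+222/6,5,60)
for n,U,V,r,z in(("rnd",520,225,5,.039),("bar",455,250,5,.039),("sq",390,271,6,.039),("knob",320,150,6,.079)):
    x=cent(s,280+U/6,165+V/6,r,60); print(n,np.round(x,2),onplane(s,x[0],x[1],z).round(4))
```

```text
sq [335.36 227.69  69.  ] [0.5179 0.1217 0.039 ]
  expected scene crop px [386. 265.]
bar [350.74 227.31  41.  ] [0.5177 0.0842 0.039 ]
  expected scene crop px [452. 243.]
rnd [366.23 226.58  69.  ] [0.5183 0.0465 0.039 ]
  expected scene crop px [517. 220.]
knob [329.15 209.08   5.  ] [0.5625 0.1366 0.093 ]
  expected scene crop px [303. 132.]
h2 [356.78 206.54  14.  ] [0.5678 0.0678 0.038 ]
  expected scene crop px [419. 194.]
h3 [381.35 205.49  14.  ] [0.5686 0.0077 0.038 ]
  expected scene crop px [518. 161.]
(np.float64(0.005240307003989603), np.float64(0.07529070134680381)) (np.float64(0.013047744902859997), np.float64(0.06014304785371062)) (np.float64(0.07811451285806004), np.float64(0.06902309592787921))
rnd [366.01 202.73  27.  ] [0.5138 0.0503 0.039 ]
bar [355.16 206.23  18.  ] [0.5147 0.0873 0.039 ]
sq [344.09 210.3   41.  ] [0.5132 0.1256 0.039 ]
knob [332.51 189.82  72.  ] [0.5686 0.1262 0.079 ]
```

Top crop: square key at (335.4,227.7), bar at (350.7,227.3), round key at (366.2,226.6), knob top at about (333,207), holes at (356.8,206.5) and (381.4,205.5). The scene crop agrees to about 4 mm. The hole spacing comes out at 60.1 mm, the key row at 75.3 mm (76 expected) and the yaw at about 0.01 rad.

I'll move first, passing clear of the right-hand grinder.

play_rows:
  moves:
    - [[1,2.96,-4.44,0,0,0,-0.14],[1,5.92,-8.88,0,0,0,-0.28],[1,8.88,-13.32,0,0,0,-0.42],[1,11.84,-17.76,0,0,0,-0.56],[1,14.8,-22.2,0,0,0,-0.7],[1,17.76,-26.65,0,0,0,-0.84],[1,20.72,-31.09,0,0,0,-0.98],[1,23.68,-35.53,0,0,0,-1.115],[1,23.68,-35.53,0,0,0,-1.115],[1,23.68,-35.53,0,0,0,-1.115]]
  force: 30

```text
clock: 1.55
eef_pos: [0.3103, -0.0904, 0.2334]
orientation: [3.141, 0.001, 1.58]
force: [-0.4, 0.1, 0.4]
finger_gap: 0.004
```

play_rows:
  moves:
    - [[1,2.7,4.18,1,0,0,0],[1,5.4,8.36,2,0,0,0],[1,8.1,12.54,4,0,0,0],[1,10.8,16.72,7,0,0,0],[1,13.5,20.9,10,0,0,0],[1,13.5,20.9,13,0,0,0],[1,13.5,20.9,14.8,0,0,0],[1,13.5,20.9,14.8,0,0,0]]

```text
clock: 2.55
eef_pos: [0.5168, 0.0459, 0.084]
orientation: [-3.138, -0.0, 1.578]
force: [0.1, -0.2, -0.1]
finger_gap: 0.005
```

Run:
```python
from h import *
t=camera("top"); s=camera("scene"); e=state(); print(e["eef_pos"],e["force"],e["clock"])
a=cv2.resize(t["img"][165:240,300:420],None,fx=5,fy=5,interpolation=cv2.INTER_CUBIC)
b=cv2.resize(s["img"][165:240,280:400],None,fx=5,fy=5,interpolation=cv2.INTER_CUBIC)
tip=e["eef_pos"]-[0,0,.019]; print((proj(s,tip)-[280,165])*5)
cv2.imwrite("pics/v1.png",b)
```

```text
[0.51852432 0.04611285 0.08633693] [ 0.46283578 -0.65507851  0.41924191] 2.65
[431.85726565 138.59180227]
```

View pics/v1.png

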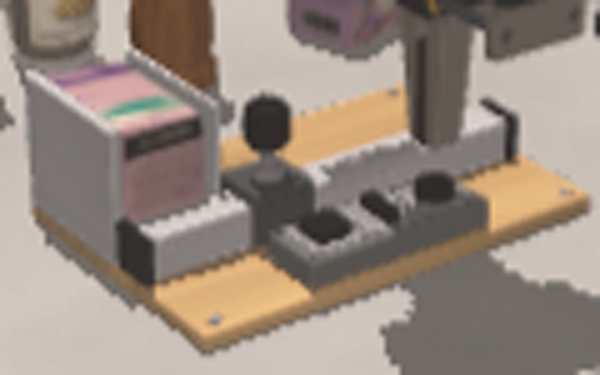

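The tip at about (437,140) hangs above the round key at (435,182), which matches its projection. I'll press and watch the force.

play_rows:
  moves:
    - [[1,0,0,1.5,0,0,0],[1,0,0,2.5,0,0,0],[1,0,0,2.9,0,0,0],[1,0,0,3.1,0,0,0],[1,0,0,3.25,0,0,0],[1,0,0,3.25,0,0,0],[1,0,0,3.25,0,0,0]]

```text
clock: 3.52
eef_pos: [0.5177, 0.0472, 0.053]
orientation: [-3.141, -0.0, 1.581]
force: [-3.6, -0.7, 5.2]
finger_gap: 0.007
```

play_rows:
  moves:
    - [[1,0,0,0.1,0,0,0],[1,0,0,0.1,0,0,0],[1,0,0,0.1,0,0,0]]

```text
clock: 3.9
eef_pos: [0.5177, 0.0472, 0.0529]
orientation: [-3.141, 0.0, 1.581]
force: [-8.1, 0.5, 12.9]
finger_gap: 0.006
```

Bottomed: the force rises steeply with no further travel. Next I'll let it come up and go to the square key.

play_rows:
  moves:
    - [[1,0,0,-1.5,0,0,0],[1,0,0,-3.35,0,0,0],[1,0,0,-3.35,0,0,0],[1,4,0,-3.35,0,0,0],[1,7.55,0,-3.35,0,0,0],[1,7.55,0,-3.35,0,0,0],[1,7.55,0,-3.35,0,0,0]]

```text
clock: 4.78
eef_pos: [0.5169, 0.1222, 0.0848]
orientation: [-3.141, 0.0, 1.581]
force: [0.2, -0.7, -0.3]
finger_gap: 0.006
```

play_rows:
  moves:
    - [[1,0,0,1.5,0,0,0],[1,0,0,2.5,0,0,0],[1,0,0,2.9,0,0,0],[1,0,0,3.1,0,0,0],[1,0,0,3.3,0,0,0],[1,0,0,3.35,0,0,0],[1,0,0,3.35,0,0,0],[1,0,0,3.35,0,0,0]]

```text
clock: 5.78
eef_pos: [0.5169, 0.1224, 0.053]
orientation: [-3.141, 0.001, 1.581]
force: [-6.9, -2.3, 10.5]
finger_gap: 0.004
```

Square is bottomed too (10.5 N at the same height). Next, the bar.

play_rows:
  moves:
    - [[1,0,0,-1.5,0,0,0],[1,0,0,-3.35,0,0,0],[1,0,0,-3.35,0,0,0],[1,-3.78,0,-3.35,0,0,0],[1,-3.78,0,-3.35,0,0,0],[1,-3.78,0,-3.35,0,0,0]]

```text
clock: 6.52
eef_pos: [0.5173, 0.0852, 0.0851]
orientation: [-3.141, -0.001, 1.58]
force: [0.6, 0.1, -1.0]
finger_gap: 0.005
```

play_rows:
  moves:
    - [[1,0,0,1.5,0,0,0],[1,0,0,2.5,0,0,0],[1,0,0,2.9,0,0,0],[1,0,0,3.1,0,0,0],[1,0,0,3.3,0,0,0],[1,0,0,3.35,0,0,0],[1,0,0,3.35,0,0,0],[1,0,0,3.35,0,0,0]]

```text
clock: 7.52
eef_pos: [0.5172, 0.0851, 0.0529]
orientation: [-3.14, -0.0, 1.581]
force: [-7.1, 2.2, 11.4]
finger_gap: 0.005
```

All three keys are bottomed. I'll lift, open partly, and go over the knob.

play_rows:
  moves:
    - [[1,0,0,-2,0,0,0],[1,0,0,-6,0,0,0],[-0.2,0,0,-10.7,0,0,0],[-0.2,0,0,-10.7,0,0,0],[-0.2,2.1,2.5,-10.7,0,0,0],[-0.2,4.2,5.0,-10.7,0,0,0],[-0.2,4.2,5.0,-10.7,0,0,0],[-0.2,4.2,5.0,-10.7,0,0,0],[-0.2,4.2,5.0,-10.7,0,0,0]]

```text
clock: 8.65
eef_pos: [0.5664, 0.1268, 0.1584]
orientation: [-3.141, 0.0, 1.58]
force: [0.8, 0.1, 0.6]
finger_gap: 0.601
```

Run:
```python
from h import *
s=camera("scene"); e=state(); print(e["eef_pos"],e["force"],e["clock"],e["finger_gap"])
b=cv2.resize(s["img"][140:240,280:400],None,fx=5,fy=5,interpolation=cv2.INTER_CUBIC)
print((proj(s,e["eef_pos"])-[280,140])*5)
cv2.imwrite("pics/v2.png",b)
```

```text
[0.56652444 0.12680338 0.15857662] [ 0.14203325  0.46738211 -0.15178044] 8.7 0.6006920823894709
[261.77005921 119.40413043]
```

View pics/v2.png

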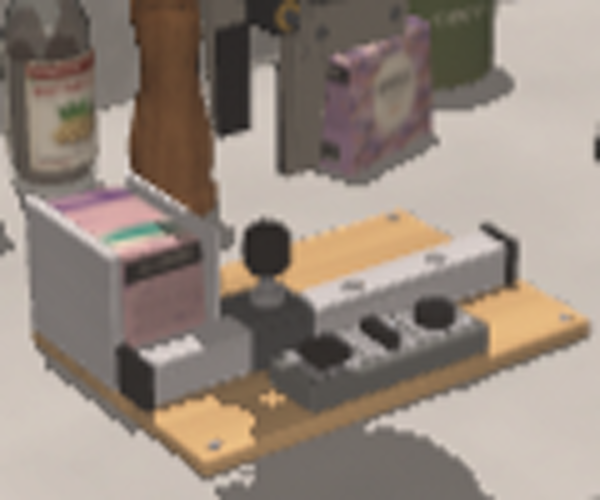

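The fingers, bottoms at (232,130) and (295,170), straddle the knob at (267,248), and the keys stand up again. Descend and grip.

play_rows:
  moves:
    - [[-0.2,0,0,3,0,0,0],[-0.2,0,0,6,0,0,0],[-0.2,0,0,7.9,0,0,0],[-0.2,0,0,7.9,0,0,0],[-0.2,0,0,7.9,0,0,0]]

```text
clock: 9.32
eef_pos: [0.568, 0.1273, 0.081]
orientation: [3.14, -0.0, 1.581]
force: [0.9, -0.1, 0.5]
finger_gap: 0.599
```

play_rows:
  moves:
    - [[0.6,0,0,0,0,0,0],[1,0,0,0,0,0,0],[1,0,0,0,0,0,0],[1,0,0,0,0,0,0],[1,0,0,0,0,0,0],[1,0,0,0,0,0,0]]
  force: 35

```text
clock: 10.07
eef_pos: [0.567, 0.1274, 0.0801]
orientation: [-3.141, 0.0, 1.581]
force: [-2.3, -1.2, 5.0]
finger_gap: 0.272
```

Knob held (25 mm opening). Pull up.

play_rows:
  moves:
    - [[1,0,0,-0.3,0,0,0],[1,0,0,-0.6,0,0,0],[1,0,0,-0.9,0,0,0],[1,0,0,-1.15,0,0,0],[1,0,0,-1.15,0,0,0],[1,0,0,-1.15,0,0,0]]

```text
clock: 10.82
eef_pos: [0.5669, 0.1274, 0.0911]
orientation: [-3.141, -0.0, 1.581]
force: [1.2, 0.0, -6.0]
finger_gap: 0.268
```

The spring pull of -6 N shows the pin is up about 11 mm. Slide.

play_rows:
  moves:
    - [[1,-0.5,0,0,0,0,0],[1,-1.3,0,0,0,0,0],[1,-2.2,0,0,0,0,0],[1,-3.1,0,0,0,0,0],[1,-4.0,0,0,0,0,0],[1,-4.9,0,0,0,0,0],[1,-5.6,0,0,0,0,0],[1,-6.0,0,0,0,0,0],[1,-6.0,0,0,0,0,0],[1,-6.0,0,0,0,0,0]]

```text
clock: 12.08
eef_pos: [0.5677, 0.067, 0.0913]
orientation: [3.142, 0.001, 1.581]
force: [0.3, -0.8, -6.7]
finger_gap: 0.266
```

play_rows:
  moves:
    - [[1,0,0,0.2,0,0,0],[1,0,0,0.4,0,0,0],[1,0,0,0.6,0,0,0],[1,0,0,0.8,0,0,0],[1,0,0,0.8,0,0,0],[1,0,0,0.8,0,0,0]]

```text
clock: 12.82
eef_pos: [0.5677, 0.0674, 0.0833]
orientation: [3.142, 0.0, 1.581]
force: [0.8, -2.0, -5.6]
finger_gap: 0.27
```

play_rows:
  moves:
    - [[1,0,0,0.15,0,0,0],[1,0,0,0.3,0,0,0],[1,0,0,0.4,0,0,0],[1,0,0,0.4,0,0,0],[1,0,0,0.4,0,0,0]]

```text
clock: 13.45
eef_pos: [0.5679, 0.0673, 0.0801]
orientation: [3.141, 0.0, 1.581]
force: [-3.7, -1.8, 5.6]
finger_gap: 0.271
```

Run:
```python
from h import *
s=camera("scene"); e=state(); print(e["eef_pos"],e["force"],e["clock"],e["finger_gap"])
b=cv2.resize(s["img"][140:240,270:400],None,fx=6,fy=6,interpolation=cv2.INTER_CUBIC)
cv2.imwrite("pics/v3.png",b)
```

```text
[0.56789977 0.06735542 0.080104  ] [-3.62931991 -1.80678431  5.37745009] 13.5 0.2717895962784141
```

View pics/v3.png

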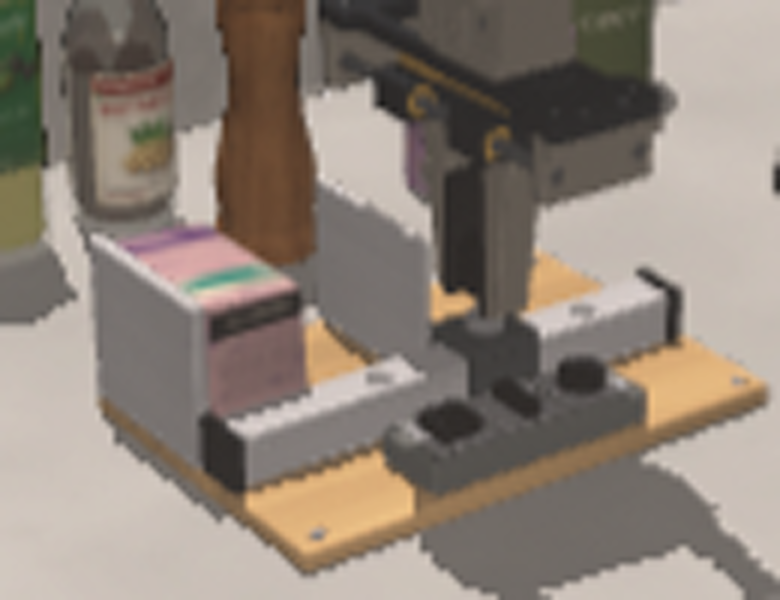

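The first hole is now free at (382,378). The bookend plate and collar sit at the middle hole, the box is standing, and the keys are up. z = 80.1 mm is the same as when the pin was home at the start, and the force has changed to an upward push. Handing in.

```bash
python3 -c "
from plant import *
print(close_job())"
```

```text
the job is handed in; nothing more can be done
None
```

The job is done and handed in at about 13.5 s. I pressed the round, square and bar keys in that order, each to the bottom (about 10–13 N with no further travel), and let each come back up. I then pulled the knob up about 11 mm, slid the bookend 60 mm to the middle hole and let the pin down.

**Pin:** the gripper still holds the knob at z = 80.1 mm, the same height as when the pin was home at the start. The spring pull of about -6 N changed to an upward push of about 5 N, so the pin is on its stop and not riding on the rail.

**Position:** the TCP is at y = 67.4 mm against 67.8 mm measured for the middle hole.

**Surroundings:** the last picture shows the box standing, the first hole free, the keys up and the mill standing where it was. I did not check the next box or the card stand at the end, because they were hidden or outside that crop.

**Disagreements:** the key positions from the two cameras differed by about 4 mm. I took the top view, and the presses bore it out. Side forces of 4–8 N appeared during the key presses and about 4 N with the pin home; they stayed well under the limits.

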